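# Take the pipette off its stand and poise it over the tips

## Task

Pull the pipette out of the two spring clips of the leaning stand, turn it upright with the nozzle pointing straight down, and bring it over the middle of the open tip box, ready for the next tip. Finish still holding it there in the gripper, still and plumb, with the nozzle a few centimetres above the tips, clear of box and stand. Leave the tip box open and everything else on the bench where it stands.

Things in the scene. Friction and masses are not known exactly. Their poses are not given: they have to be found in the camera images.
- pipette: White pipette in the stand, 265 mm long, 85 g, centre of mass near y = 22 mm. Its y axis runs along it from the nozzle (y = -132 mm) to the plunger button (+133 mm); origin on the z = 0 side of the handle. In the stand y points up the slope, 45 degrees above level, x into the slope, z level across the stand. A finger hook juts 15 mm off the handle's +x side at y = 68 to 86 mm.
- handle (a point): Where to grip: middle of the handle's section, between the clips, at x = -7.5, y = 30, z = 11 mm of the pipette; same axes. The handle, y = -30 to +97 mm, is a rounded bar, 22 mm thick along z with flat sides to grip, 26 to 29 mm deep along x. Gripped from straight above in the stand, it stands upright when the hand then leans 45 degrees forward.
- nozzle (a point): Centre of the nozzle's end, the thin lower end of the pipette, at x = -8, y = -132.5, z = 5.5 mm of the pipette: 162.5 mm from the handle point along -y. The shaft there is 5 to 10 mm wide. Same axes as the pipette.
- stand: White stand, fixed. Origin under the middle of its 206 x 80 mm grey foot, 12 mm high; x level from low front to high rear, y across, z up. A 44 mm wide back slopes up 45 degrees to +x. The pipette lies on it on two saddles, nozzle low in front; its hook sits between a rest and an upright stop, so it cannot slide along the slope. Only the clips keep it from coming off.
- clip_low (a point): Lower spring clip, at the handle's middle at pipette y = -10 mm: a pair of hinged steel leaves, 10 mm wide along the pipette, with black beads that snap over the handle's upper edges. It reaches 24 mm to either side of the handle's middle and 10 mm above the handle's upper face.
- clip_high (a point): Upper spring clip, alike, at pipette y = +78 mm. Between the clips 75 mm of handle are free for the fingers, with 18 mm of free depth below the handle. Pulled at right angles off the slope or straight up, the pipette snaps out of both clips at 8 to 15 N in the first 5 mm, then drags a little; after 50 mm it is clear of everything.
- tip_box: Open tip box, white, 82 x 118 mm at the foot, fixed, partly filled with pipette tips. Origin under its middle; z up, long side along y. The hinge is on its +x side, where the lid stands open, leaning back to 45 mm behind the hinge and up to 140 mm above the bench. It stands to the left or to the right of the stand.
- tips (a point): Middle of the tip box's open mouth, level with its rim and the tops of the tips, 53 mm above the bench, over the tip box's origin.
- tip_box_lid (a joint): Angle of the open tip box's lid: 0 closed, 1.83 fully open; it starts about 1.8 and stays open by its own weight.
- closed_box: The other tip box, lid closed, 92 x 126 x 78 mm, loose, on the other side of the stand: not to be moved. Origin under its middle.
- vial_1: Small reagent vial, 24 mm across, 50 mm high, loose: not to be moved. Origin under its middle.
- vial_2: The other small reagent vial, same size, loose: not to be moved. Origin under its middle.
- timer: Bench timer, a wedge 41 x 62 x 65 mm, loose: not to be moved. Origin under its middle.

How it is judged:
On the way:
1. the pipette has been pulled out of the clips and off the stand (distance of handle from where it was at the start of the episode above 0.04 m and contact force between pipette and stand below 0.05 N), for 0.2 s.
At the end, for the whole second after the job is handed in: The pipette is held in the gripper, still, upright nozzle down within 11 degrees, its nozzle's end within 30 mm sideways of the middle of the tips and 10 to 90 mm above the rim, touching neither stand nor tip box; the tip box's lid is still open (angle between pipette's own y axis and vertical below 0.19 rad and horizontal distance between nozzle and tips below 0.03 m and z of nozzle in the frame of tips between 0.01 and 0.09 m and contact force between pipette and the fingers above 1 N and contact force between pipette and stand below 0.05 N and contact force between pipette and tip_box below 0.05 N and linear speed of pipette below 0.02 m/s and value of joint tip_box_lid above 1.3 rad); the arm keeps its last pose, push and grip.
It fails at once if the closed tip box, a vial or the timer is moved more than 30 mm (distance of any of closed_box, vial_1, vial_2, timer from where it was at the start of the episode above 0.03 m).
It also fails if it takes over 38 s, if anything falls off the work surface, if the arm or the gripper's body presses on something with over 40 N, if the wrist force passes 120 N, or if a joint passes its speed limit or range.

## Robot

A 6-joint arm with a two-finger parallel gripper is mounted at the origin on a cart in front of the work surface, level with it; the furniture and walls round the work are solid. World frame = base frame: x ahead of the robot, y to its left, z up, the work surface at z = 0. Lengths are in m, angles in rad, forces in N, time in s.
With the tool pointing down it reaches from about 0.35 to 0.775 m from the base axis. Payload 7.3 kg.
Tool frame: the origin (TCP) lies at the centre of the arm's flange, where the gripper is bolted on; the fingertips stand 178 mm ahead of it and the grasp point (between the pads) lies 159 mm ahead of it; z points along the fingers, y is the line along which they close (so a half turn about z gives the same grasp; the last joint's range is limited). The gripper opens to 92 mm and grips with 3 to 60 N. Pads are 19 mm wide; open, the fingers measure 130 mm over their backs; the gripper's body (75 mm by 190 mm) begins 47 mm behind the grasp point.
Start: joints at [-1.331, 0.342, 1.524, -0, 1.275, -0.146], TCP at [0.198, -0.486, 0.405] pointing down, gripper open.
Joint ranges: [-2.53, 2.53], [-0.77, 2.02], [0.04, 2.7], [-1, 4.14], [0.28, 2.66], [-3.11, 3.11]. Speed limits (rad/s): [2.57, 2.57, 3.14, 3.14, 3.14, 3.14].

## Interface

Orientations are given as [roll, pitch, yaw] about the fixed x, y, z axes, in that order (R = Rz(yaw) Ry(pitch) Rx(roll)).
In Python, from cell import robot, cams gives the robot as it stands (robot), with the cameras (cams).
- The arm moves only by the tool drive_effector, called as name(argument=value, ...), one argument or row to a line, values as JSON. Schema: {"type":"object","properties":{"rows":{"type":"array","items":{"type":"number"},"minItems":6,"maxItems":48},"aperture":{"type":"number"},"grip_n":{"type":"number"},"only":{"type":"string"},"quiet":{"type":"boolean"},"lines":{"type":"string"}},"required":["rows"],"additionalProperties":false}. rows is one flat list of numbers that holds 1 to 8 rows one after another, with no inner brackets; each row has 6 numbers: dx, dy, dz in units of 5 mm, then a rotation vector rx, ry, rz in units of 0.05 rad; each row shifts and turns the commanded pose from where the row before left it, along the tool's axes as they then stand; what a row does not reach is not made up. A row lasts 1/12 s, in which the tool goes at most 0.0417 m and 0.125 rad, less where a joint would pass 70% of its speed; a pose out of reach is approached as far as the arm can. aperture is the finger opening in m, set as the call begins (left out keeps the last). The fingers move at their own pace and stop on an object; grip_n is the grip in N (left out, the last holds). Time passes only in rows, so rows that do not move let the fingers close. The tool returns the time, the measured TCP pose, the force, the opening and the grip force at its end. only (a regular expression) keeps the lines of the reply that match it, lines (a string "A,B") keeps lines A to B, and quiet returns only ok. Input that does not fit is refused with a message, and nothing moves.
- robot.observe(): the state, without advancing time (a new reading comes with each control period).
- cams.read_camera(name): name is "scene" or "top" or "wrist"; returns a dict with "image" (384x512x3 uint8, red, green, blue), "fx", "fy", "cx", "cy" (pixels), "pose" (4x4, takes a point from camera to world coordinates). Camera axes: x right, y down, z forward; pixel columns grow to the right and rows downward; lengths in m; the calibration is good to about 2 mm. A picture is of the moment at which its call begins. There is no depth.
- robot.hand_in(): hands the job in; it is judged then, once.
The state is a dict: "time": time; "qpos": joint angles; "qvel": joint speeds; "joint_efforts": joint torques, N m; "tool_pos": TCP position; "tool_rot": TCP orientation; "contact_force": force on the tool from outside, world axes, zero at the start; "torque": the same for the moment, N m; "opening": finger opening in m; "grip_force": force on a finger pad.
Only numpy, scipy, OpenCV 4.12 (cv2) and the standard library are available. Lean on these libraries where they do the work, as an engineer would, in place of code of your own. Each camera call takes 0.05 s, during which the arm holds its last target. There are 200 camera calls.

## Working session

There is one attempt and no reset: what is moved stays moved. The work goes in short steps, Python scripts to look and compute and a tool call to move; the robot and the scene stay as the last step left them, time stands still between calls to the robot, and variables do not carry over. Pictures are saved under pics/ and viewed, at most 10 in all, crops included, and the job is handed in when it is done.

```bash
mkdir -p pics; ls; cat > h.py <<'E'
import numpy as np, cv2
from scipy.spatial.transform import Rotation as R
from cell import robot, cams
E
python3 - <<'E'
from h import *
import pickle
d={}
for n in("scene","top","wrist"):
    c=cams.read_camera(n); d[n]=c; cv2.imwrite(f"pics/{n}0.png",c["image"][:,:,::-1])
    print(n,c["fx"],c["cx"],c["cy"],np.round(c["pose"],3).tolist())
pickle.dump(d,open("c0.pkl","wb"))
print(robot.observe())
E
```

```text
cell.py
pics
scene 451.9788929940725 261.12261069308994 189.33323480160172 [[0.767, -0.317, 0.558, -0.151], [-0.642, -0.354, 0.68, -0.922], [-0.018, -0.88, -0.475, 0.684], [0.0, 0.0, 0.0, 1.0]]
top 468.4263303800149 255.734119700489 192.93285741200748 [[-0.028, -0.998, 0.063, 0.445], [-1.0, 0.028, -0.002, -0.103], [0.0, -0.063, -0.998, 1.424], [0.0, 0.0, 0.0, 1.0]]
wrist 279.42866948948375 254.96526457508537 187.10849864408306 [[0.377, -0.89, -0.258, 0.266], [-0.926, -0.362, -0.104, -0.456], [-0.001, 0.278, -0.961, 0.385], [0.0, 0.0, 0.0, 1.0]]
{'time': 0.15, 'qpos': array([-1.33101481e+00,  3.42546985e-01,  1.52479233e+00, -3.96963588e-06,
        1.27541802e+00, -1.46019627e-01]), 'qvel': array([-0.00086371, -0.00153182, -0.00267362, -0.00086112, -0.00123173,
       -0.0012009 ]), 'joint_efforts': array([ 1.08253316e-03, -4.31470227e+01, -2.44353372e+01,  7.17572216e-02,
        5.37406665e-02, -7.81799508e-05]), 'tool_pos': array([ 0.19754393, -0.48630472,  0.40421448]), 'tool_rot': array([-3.14043981e+00, -1.65707573e-04,  3.85802210e-01]), 'contact_force': array([0.38309369, 0.45503215, 0.05100957]), 'torque': array([-0.0170143 , -0.04119635, -0.00978463]), 'grip_force': 0.0, 'opening': 0.09199558882432324}
```

View pics/scene0.png

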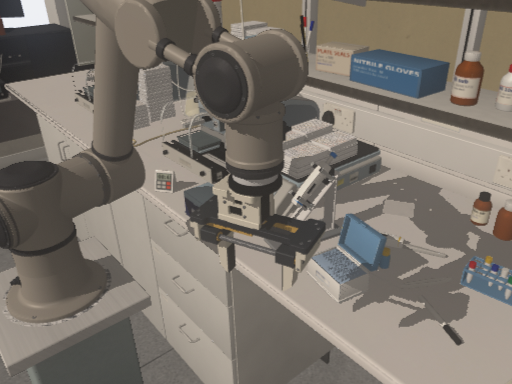

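View pics/top0.png

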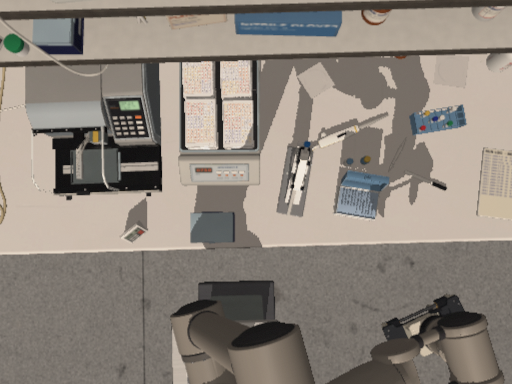

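The scene view shows the stand and pipette at about (315,190), behind the gripper, with the open box at (345,265). In the top view the pipette runs from (290,205) to (305,150). The open box is at (362,198), the closed box at (212,227), the timer at (134,234) and the vials near (350,160) and (366,160). I'll enlarge the area for exact pixels.

```bash
python3 - <<'E'
from h import *
import pickle
d=pickle.load(open("c0.pkl","rb"))
t=d["top"]["image"][130:230,270:400]; t=cv2.resize(t,None,fx=6,fy=6,interpolation=2)
cv2.imwrite("pics/topz.png",t[:,:,::-1])
E
```

```text
(no output)
```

View pics/topz.png

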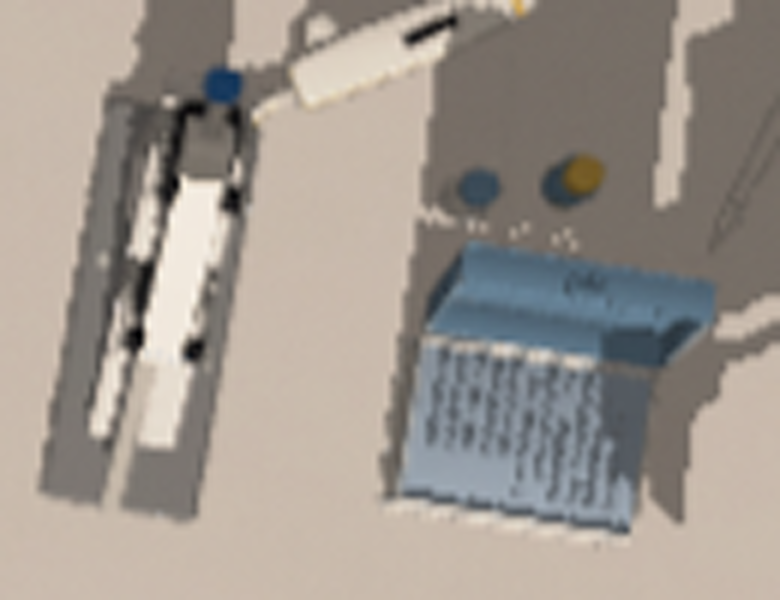

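The crop shows the foot corners at zoom pixels (40,492), (195,520), (108,98) and (256,118). The clip beads are at (135,338)/(194,350) and (172,187)/(232,199), and the button is at (222,85). The box mouth corners are at about (400,492), (632,525), (425,342) and (656,374).

```bash
cat >> h.py <<'E'
def ray(c,u,v):
    P=c["pose"]; d=P[:3,:3]@np.array([(u-c["cx"])/c["fx"],(v-c["cy"])/c["fy"],1]); return P[:3,3],d
def onz(c,u,v,z):
    o,d=ray(c,u,v); return o+d*(z-o[2])/d[2]
def tri(obs):
    A=np.zeros((3,3));b=np.zeros(3);L=[]
    for c,u,v in obs:
        o,d=ray(c,u,v); d=d/np.linalg.norm(d); M=np.eye(3)-np.outer(d,d); A+=M;b+=M@o; L.append((o,M))
    x=np.linalg.solve(A,b); return x,[np.linalg.norm(M@(x-o)) for o,M in L]
def proj(c,p):
    q=np.linalg.inv(c["pose"])@np.append(p,1); return c["fx"]*q[0]/q[2]+c["cx"],c["fy"]*q[1]/q[2]+c["cy"]
E
python3 - <<'E'
from h import *
import pickle
c=pickle.load(open("c0.pkl","rb"))["top"]
f=lambda l,z:np.array([onz(c,270+u/6,130+v/6,z) for u,v in l])
F=f([(40,492),(195,520),(108,98),(256,118)],.012)
B=f([(400,492),(632,525),(425,342),(656,374)],.053)
for n,Q in(("foot",F),("box",B)):
    ex=(Q[2]+Q[3]-Q[0]-Q[1])/2; ey=(Q[0]+Q[2]-Q[1]-Q[3])/2
    print(n,Q.mean(0).round(4),"len",np.linalg.norm(ex),np.linalg.norm(ey),"yaw",np.arctan2(ex[1],ex[0]),np.arctan2(-ey[0],ey[1]))
print(f([(135,338),(194,350)],.10).round(3),f([(172,187),(232,199)],.17).round(3), f([(222,85)],.22).round(3))
print(f([(480,188),(570,180)],.05).round(3))
E
```

```text
foot [ 0.5665 -0.225   0.012 ] len 0.2042043556221851 0.07728646745892956 yaw -0.1936367391041157 -0.18594605391703115
box [ 0.4955 -0.404   0.053 ] len 0.07467261868988131 0.11392780497669334 yaw -0.20302653330290366 -0.16820822457398846
[[ 0.544 -0.21   0.1  ]
 [ 0.538 -0.237  0.1  ]] [[ 0.606 -0.223  0.17 ]
 [ 0.6   -0.25   0.17 ]] [[ 0.644 -0.241  0.22 ]]
[[ 0.617 -0.386  0.05 ]
 [ 0.62  -0.43   0.05 ]]
```

The rows are not in the units I measure in: shifts go in units of 5 mm and turns go in units of 0.05 rad. I convert before sending: 0.034 m is 6.8, -0.0076 m is -1.52.

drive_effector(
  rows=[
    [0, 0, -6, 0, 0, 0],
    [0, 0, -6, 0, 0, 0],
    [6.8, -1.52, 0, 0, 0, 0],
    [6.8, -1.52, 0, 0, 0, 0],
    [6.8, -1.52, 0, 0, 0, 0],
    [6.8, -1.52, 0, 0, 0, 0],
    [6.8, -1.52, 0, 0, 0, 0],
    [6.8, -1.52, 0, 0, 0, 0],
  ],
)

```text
refused: rows[0]: [0, 0, -6, 0, 0, 0] is not of type 'number' (schema: type "number"). Nothing was moved.
```

Wrong form. The message asks for one flat list, 6 numbers to a row, no inner brackets, so I'll send the same numbers that way.

drive_effector(
  rows=[0, 0, -6, 0, 0, 0, 0, 0, -6, 0, 0, 0, 6.8, -1.52, 0, 0, 0, 0, 6.8, -1.52, 0, 0, 0, 0, 6.8, -1.52, 0, 0, 0, 0, 6.8, -1.52, 0, 0, 0, 0, 6.8, -1.52, 0, 0, 0, 0, 6.8, -1.52, 0, 0, 0, 0],
)

```text
time: 0.82
tool_pos: [0.3705, -0.3662, 0.4646]
tool_rot: [-3.141, 0.0, 0.386]
contact_force: [0.0, -0.9, 0.7]
opening: 0.0922
grip_force: 0.0
```

drive_effector(
  rows=[6.8, -1.52, 0, 0, 0, 0, 6.8, -1.52, 0, 0, 0, 0, 6.8, -1.52, 0, 0, 0, 0, 6.8, -1.52, 0, 0, 0, 0, 6.8, -1.52, 0, 0, 0, 0, 6.8, -1.52, 0, 0, 0, 0, 6.8, -1.52, 0, 0, 0, 0, 0, 0, 0, 0, 0, 2.32],
)

```text
time: 1.48
tool_pos: [0.5736, -0.2247, 0.4635]
tool_rot: [-3.14, -0.001, 0.275]
contact_force: [-0.8, -0.4, -0.3]
opening: 0.0919
grip_force: 0.0
```

drive_effector(
  rows=[0, 0, 0, 0, 0, 2.3, 0, 0, 0, 0, 0, 2.3, 0, 0, 0, 0, 0, 2.3, 0, 0, 0, 0, 0, 2.3, 0, 0, 0, 0, 0, 0, 0, 0, 0, 0, 0, 0],
)

```text
time: 1.98
tool_pos: [0.5699, -0.2286, 0.4644]
tool_rot: [-3.141, 0.001, -0.187]
contact_force: [0.3, 0.0, 0.0]
opening: 0.0916
grip_force: 0.0
```

```bash
python3 - <<'E'
from h import *
import pickle
c=cams.read_camera("wrist"); pickle.dump(c,open("w1.pkl","wb"))
cv2.imwrite("pics/w1.png",cv2.resize(c["image"],(800,600),interpolation=2)[:,:,::-1])
o=robot.observe(); print(o["qpos"].round(3),o["tool_pos"],o["tool_rot"])
E
```

```text
[-0.506  0.478  1.149 -0.     1.515  1.251] [ 0.56990312 -0.22857697  0.46446686] [-3.14148091e+00  4.68951864e-04 -1.86647472e-01]
```

View pics/w1.png

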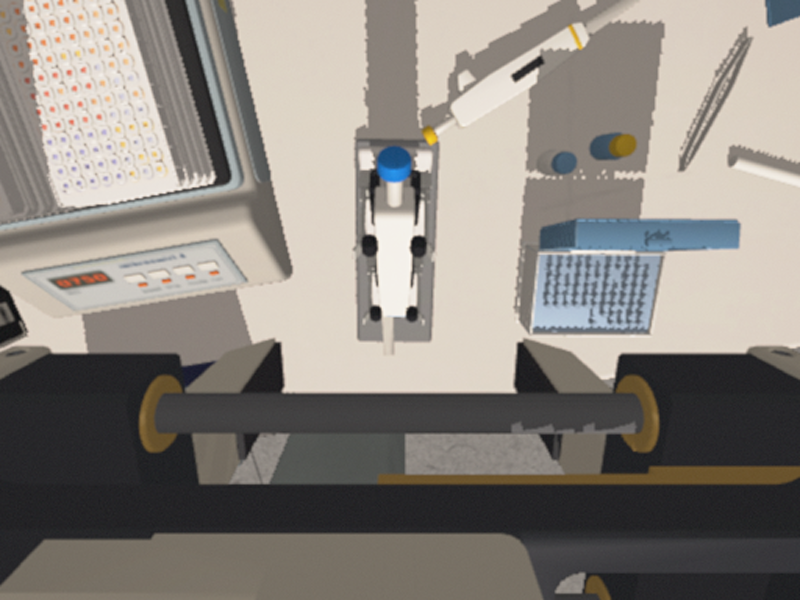

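The wrist view shows the beads at (370,245)/(418,245) and (376,314)/(412,314). The button is at (394,160), the nozzle end at (389,353), and the mouth corners at (540,252), (663,254), (650,333) and (531,332).

```bash
python3 - <<'E'
from h import *
import pickle
t=pickle.load(open("c0.pkl","rb"))["top"]; w=pickle.load(open("w1.pkl","rb"))
pts={"hiL":((172,187),(370,245)),"hiR":((232,199),(418,245)),"loL":((135,338),(376,314)),"loR":((194,350),(412,314)),
"button":((222,85),(394,162)),"nozzle":((112,508),(389,353)),
"b1":((400,492),(531,332)),"b2":((632,525),(650,333)),"b3":((425,342),(540,252)),"b4":((656,374),(663,254))}
X={}
for n,(a,b) in pts.items():
    X[n],r=tri([(t,270+a[0]/6,130+a[1]/6),(w,b[0]/1.5625,b[1]/1.5625)]); print(n,X[n].round(4),np.round(r,4))
hi=(X["hiL"]+X["hiR"])/2; lo=(X["loL"]+X["loR"])/2; d=hi-lo
print("clip sep",np.linalg.norm(d),"elev",np.degrees(np.arctan2(d[2],np.hypot(*d[:2]))),"yaw",np.arctan2(d[1],d[0]))
print("hi",hi,"lo",lo,"y30",lo+d*40/88,"box",np.mean([X[k] for k in("b1","b2","b3","b4")],0))
E
```

```text
hiL [ 0.6031 -0.2186  0.2017] [0.0016 0.0016]
hiR [ 0.5974 -0.2453  0.1958] [0.0015 0.0015]
loL [ 0.5416 -0.2058  0.1376] [0.001 0.001]
loR [ 0.5356 -0.2325  0.1345] [0.0015 0.0015]
button [ 0.6443 -0.2402  0.2205] [0.0014 0.0014]
nozzle [ 0.4656 -0.1993  0.038 ] [0.0015 0.0015]
b1 [ 0.4684 -0.3392  0.0519] [0.0013 0.0013]
b2 [ 0.4485 -0.4504  0.0554] [0.0018 0.0018]
b3 [ 0.5423 -0.3572  0.0416] [0.0003 0.0003]
b4 [ 0.5219 -0.4675  0.0486] [0.0016 0.0016]
clip sep 0.08884643448854108 elev 44.918297646191505 yaw -0.2042474681474564
hi [ 0.60020463 -0.23194987  0.19875892] lo [ 0.53859892 -0.21918911  0.13602465] y30 [ 0.56660151 -0.22498945  0.16454023] box [ 0.49526338 -0.40356955  0.04935218]
```

Handle centre is about (.576,-.226,.152), yaw about -0.195. A hand pointing straight down would put the body, which starts 47 mm behind the grasp, close to the upper clip. I'll grip with a 25° lean instead, so the final hand lean is 70°. First I'll test that final pose empty.

In the tool's units: -0.024 m is -4.8, 0.023 m is 4.6.

drive_effector(
  rows=[-4.8, 4.6, 1.5, 0, 0, 0, -4.8, 4.6, 1.5, 0, 0, 0, -4.8, 4.6, 1.5, 0, 0, 0, -4.8, 4.6, 1.5, 0, 0, 0, -4.8, 4.6, 1.5, 0, 0, 0, -4.8, 4.6, 1.5, 0, 0, 0, -4.8, 4.6, 1.5, 0, 0, 0, -4.8, 4.6, 1.5, 0, 0, 0],
)

```text
time: 2.7
tool_pos: [0.3451, -0.3735, 0.4045]
tool_rot: [3.141, -0.0, -0.187]
contact_force: [-0.9, -1.3, 0.0]
opening: 0.0921
grip_force: 0.0
```

drive_effector(
  rows=[0, 0, 0, 0, 2.44, 0, 0, 0, 0, 0, 2.44, 0, 0, 0, 0, 0, 2.44, 0, 0, 0, 0, 0, 2.44, 0, 0, 0, 0, 0, 2.44, 0, 0, 0, 0, 0, 2.44, 0, 0, 0, 0, 0, 2.44, 0, 0, 0, 0, 0, 2.44, 0],
)

```text
time: 3.37
tool_pos: [0.3464, -0.3728, 0.405]
tool_rot: [3.136, -0.96, -0.184]
contact_force: [1.6, 1.5, -0.9]
opening: 0.0916
grip_force: 0.0
```

drive_effector(
  rows=[0, 0, 0, 0, 2.44, 0, 0, 0, 0, 0, 2.44, 0, -6, 0, 2.4, 0, 0, 0, -6, 0, 2.4, 0, 0, 0, 0, 0, 0, 0, 0, 0, 0, 0, 0, 0, 0, 0, 0, 0, 0, 0, 0, 0],
)

```text
time: 3.95
tool_pos: [0.3473, -0.373, 0.3414]
tool_rot: [3.142, -1.193, -0.187]
contact_force: [0.1, 0.3, 0.6]
opening: 0.0919
grip_force: 0.0
```

```bash
python3 -c "
from h import *
o=robot.observe(); print(o['qpos'].round(3),o['tool_pos'],R.from_euler('xyz',o['tool_rot']).as_matrix().round(3))"
```

```text
[-1.196  0.352  2.021  1.697  0.916 -0.735] [ 0.34725341 -0.3729524   0.34137552] [[ 0.362 -0.186  0.913]
 [-0.068 -0.983 -0.173]
 [ 0.93   0.    -0.368]]
```

In the tool's units: 0.03 m is 6, -0.012 m is -2.4, -0.11 rad is -2.2.

drive_effector(
  rows=[6, 0, -2.4, 0, 0, 0, 6, 0, -2.4, 0, 0, 0, 0, 0, 0, 0, -2.2, 0, 0, 0, 0, 0, -2.2, 0, 0, 0, 0, 0, -2.2, 0, 0, 0, 0, 0, -2.2, 0, 0, 0, 0, 0, -2.2, 0, 0, 0, 0, 0, -2.2, 0],
)

```text
time: 4.62
tool_pos: [0.3466, -0.3727, 0.4079]
tool_rot: [3.136, -0.53, -0.187]
contact_force: [1.3, 0.9, -1.1]
opening: 0.0916
grip_force: 0.0
```

drive_effector(
  rows=[0, 0, 0, 0, -2, 0, 0, 0, 0, 0, 0, 0, 0, 0, 0, 0, 0, 0, 0, 0, 0, 0, 0, 0],
)

```text
time: 4.95
tool_pos: [0.3469, -0.3724, 0.4057]
tool_rot: [-3.141, -0.436, -0.188]
contact_force: [0.3, -0.3, -0.3]
opening: 0.0919
grip_force: 0.0
```

```bash
cat > go.py <<'E'
from h import *
import sys
g=np.array([float(a) for a in sys.argv[1:4]]); back=float(sys.argv[4])
o=robot.observe(); M=R.from_euler('xyz',o['tool_rot']).as_matrix()
print("lean",np.degrees(np.arctan2(np.hypot(*M[:2,2]),-M[2,2])),"delta tool",(M.T@(g-M[:,2]*(.159+back)-o['tool_pos'])).round(4))
E
python3 go.py .5725 -.2253 .1485 .12
```

```text
lean 25.000740730514657 delta tool [ 0.0673 -0.1864  0.0363]
```

drive_effector(
  rows=[1.68, -4.66, 0.9, 0, 0, 0, 1.68, -4.66, 0.9, 0, 0, 0, 1.68, -4.66, 0.9, 0, 0, 0, 1.68, -4.66, 0.9, 0, 0, 0, 1.68, -4.66, 0.9, 0, 0, 0, 1.68, -4.66, 0.9, 0, 0, 0, 1.68, -4.66, 0.9, 0, 0, 0, 1.68, -4.66, 0.9, 0, 0, 0],
)

```text
time: 5.62
tool_pos: [0.4565, -0.2026, 0.4007]
tool_rot: [-3.138, -0.434, -0.19]
contact_force: [0.6, -0.9, -0.6]
opening: 0.0915
grip_force: 0.0
```

drive_effector(
  rows=[0, 0, 0, 0, 0, 0, 0, 0, 0, 0, 0, 0, 0, 0, 0, 0, 0, 0],
)

```text
time: 5.87
tool_pos: [0.4561, -0.2039, 0.4005]
tool_rot: [-3.139, -0.433, -0.189]
contact_force: [1.0, -0.6, 0.1]
opening: 0.092
grip_force: 0.0
```

```bash
python3 go.py .5725 -.2253 .1485 0
python3 - <<'E'
from h import *
import pickle
c=cams.read_camera("wrist"); pickle.dump(c,open("w2.pkl","wb"))
cv2.imwrite("pics/w2.png",cv2.resize(c["image"],(800,600),interpolation=2)[:,:,::-1])
for p in((.6002,-.23195,.1988),(.5386,-.2192,.136),(.576,-.226,.152)): print(np.multiply(proj(c,p),1.5625))
E
```

```text
lean 24.809138736711223 delta tool [ 0.0017 -0.0002  0.1194]
[403.30820496 218.45037313]
[400.87763084 345.66165018]
[400.45929745 282.13561159]
```

View pics/w2.png

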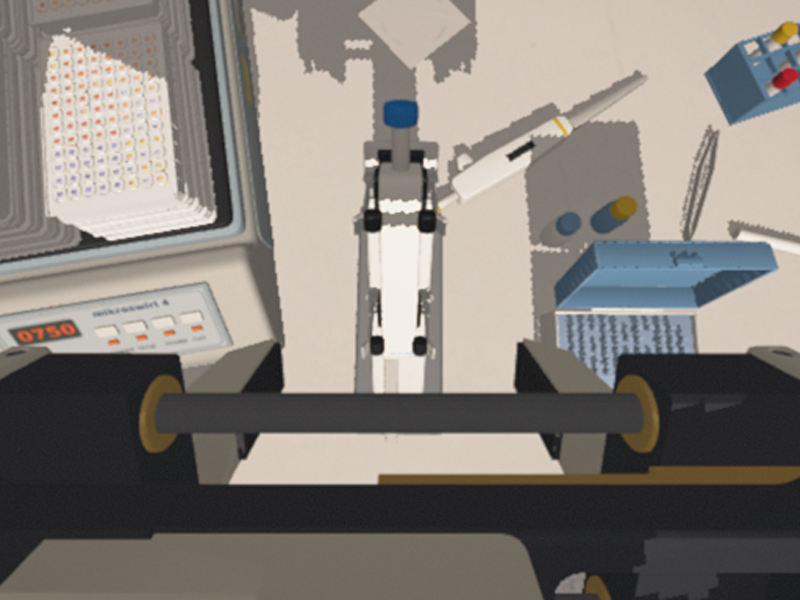

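The beads, at mid (400,220) and (398,345), match the prediction to about 1 mm. The handle sits central between the fingers.

In the tool's units: 0.02 m is 4, 0.015 m is 3.

drive_effector(
  rows=[0.2, 0, 4, 0, 0, 0, 0.2, 0, 4, 0, 0, 0, 0, 0, 4, 0, 0, 0, 0, 0, 3, 0, 0, 0, 0, 0, 2, 0, 0, 0, 0, 0, 0, 0, 0, 0],
)

```text
time: 6.42
tool_pos: [0.4928, -0.2113, 0.3221]
tool_rot: [-3.138, -0.429, -0.191]
contact_force: [-0.7, 0.4, -1.2]
opening: 0.0917
grip_force: 0.0
```

drive_effector(
  rows=[0, 0, 2, 0, 0, 0, 0, 0, 2, 0, 0, 0, 0, 0, 1.6, 0, 0, 0, 0, 0, 1.2, 0, 0, 0, 0, 0, 0, 0, 0, 0, 0, 0, 0, 0, 0, 0],
)

```text
time: 6.92
tool_pos: [0.5072, -0.213, 0.2928]
tool_rot: [-3.139, -0.431, -0.188]
contact_force: [-0.3, 0.2, -0.4]
opening: 0.0916
grip_force: 0.0
```

```bash
python3 go.py .5725 -.2253 .1485 0
```

```text
lean 24.7171086490301 delta tool [-0.      0.0002 -0.0001]
```

No contact on the way in. I'll close now.

drive_effector(
  rows=[0, 0, 0, 0, 0, 0, 0, 0, 0, 0, 0, 0, 0, 0, 0, 0, 0, 0, 0, 0, 0, 0, 0, 0, 0, 0, 0, 0, 0, 0, 0, 0, 0, 0, 0, 0, 0, 0, 0, 0, 0, 0, 0, 0, 0, 0, 0, 0],
  aperture=0.0,
  grip_n=40,
)

```text
time: 7.58
tool_pos: [0.5071, -0.2131, 0.2932]
tool_rot: [-3.14, -0.432, -0.188]
contact_force: [-0.3, -0.1, 1.2]
opening: 0.0433
grip_force: 0.0
```

drive_effector(
  rows=[0, 0, 0, 0, 0, 0, 0, 0, 0, 0, 0, 0, 0, 0, 0, 0, 0, 0, 0, 0, 0, 0, 0, 0],
)

```text
time: 7.92
tool_pos: [0.5071, -0.2132, 0.2931]
tool_rot: [-3.14, -0.432, -0.188]
contact_force: [-0.8, -0.8, 0.1]
opening: 0.0212
grip_force: 40.0
```

In the tool's units: -0.0094 m is -1.88, -0.0035 m is -0.7.

drive_effector(
  rows=[-0.34, 0, -0.94, 0, 0, 0, -0.34, 0, -0.94, 0, 0, 0, -0.7, 0, -1.88, 0, 0, 0, -0.7, 0, -1.88, 0, 0, 0, -0.7, 0, -1.88, 0, 0, 0, -0.7, 0, -1.88, 0, 0, 0, -0.7, 0, -1.88, 0, 0, 0, -0.7, 0, -1.88, 0, 0, 0],
)

```text
time: 8.58
tool_pos: [0.4575, -0.2037, 0.3436]
tool_rot: [-3.14, -0.432, -0.188]
contact_force: [0.4, 0.2, 0.3]
opening: 0.0217
grip_force: 40.0
```

drive_effector(
  rows=[0, 0, -6, 0, 0, 0, 0, 0, -6, 0, 0, 0, 0, 0, -6, 0, 0, 0, 0, 0, 0, 0, 0, 0, 0, 0, 0, 0, 0, 0, 0, 0, 0, 0, 0, 0],
)

```text
time: 9.08
tool_pos: [0.4208, -0.1969, 0.4242]
tool_rot: [-3.139, -0.432, -0.189]
contact_force: [0.6, -0.8, -0.6]
opening: 0.0216
grip_force: 40.0
```

```bash
python3 - <<'E'
from h import *
import pickle
c=cams.read_camera("wrist")
s=cams.read_camera("scene")
a=c["image"]; b=s["image"][60:310,200:450]
a=cv2.resize(a,(533,400)); b=cv2.resize(b,(267*400//400,400*1)) if 0 else cv2.resize(b,(267,267))
o=np.zeros((400,800,3),np.uint8); o[:,:533]=a; o[:267,533:]=b
cv2.imwrite("pics/g1.png",o[:,:,::-1]); print(robot.observe()["tool_pos"])
E
```

```text
[ 0.42112627 -0.19692743  0.42322504]
```

View pics/g1.png

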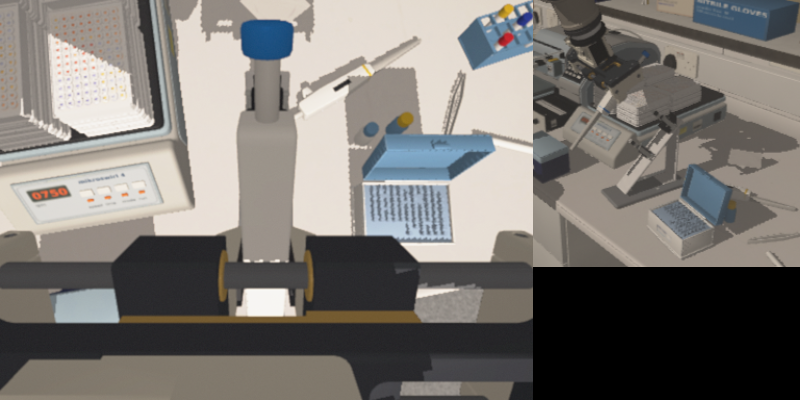

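```bash
python3 - <<'E'
from h import *
c=cams.read_camera("wrist"); o=robot.observe()
G=R.from_euler('xyz',[-3.14,-.432,-.188]).as_matrix(); p=np.array([.5071,-.2132,.2931])
M=R.from_euler('xyz',o['tool_rot']).as_matrix()
for q in((.6443,-.2402,.2205),): print(proj(c,o['tool_pos']+M@G.T@(np.array(q)-p)))
b=c["image"].astype(int); m=(b[:,:,2]-b[:,:,0]>50)&(np.arange(512)[None]>200)&(np.arange(512)[None]<320)&(np.arange(384)[:,None]<120)
v,u=np.nonzero(m); print(u.mean(),v.mean(),v.min(),v.max())
E
```

```text
(np.float64(262.60991233561424), np.float64(38.38428011007005))
255.9889470622455 37.11343804537522 19 56
```

drive_effector(
  rows=[-0.84, 4.7, -0.4, 0, 0, 0, -0.84, 4.7, -0.4, 0, 0, 0, -0.84, 4.7, -0.4, 0, 0, 0, -0.84, 4.7, -0.4, 0, 0, 0, -0.84, 4.7, -0.4, 0, 0, 0, -0.84, 4.7, -0.4, 0, 0, 0, -0.84, 4.7, -0.4, 0, 0, 0, -0.84, 4.7, -0.4, 0, 0, 0],
)

```text
time: 9.9
tool_pos: [0.3492, -0.376, 0.4232]
tool_rot: [-3.138, -0.43, -0.189]
contact_force: [-0.4, -1.5, -0.5]
opening: 0.0215
grip_force: 40.0
```

drive_effector(
  rows=[0, 0, 0, 0, 2, 0, 0, 0, 0, 0, 2, 0, 0, 0, 0, 0, 2, 0, 0, 0, 0, 0, 2, 0, 0, 0, 0, 0, 2, 0, 0, 0, 0, 0, 2, 0, 0, 0, 0, 0, 2, 0, 0, 0, 0, 0, 1.7, 0],
)

```text
time: 10.57
tool_pos: [0.3495, -0.3751, 0.4233]
tool_rot: [-3.133, -1.22, -0.197]
contact_force: [0.3, 0.3, -2.1]
opening: 0.0214
grip_force: 40.0
```

drive_effector(
  rows=[0, 0, 0, 0, 0, 0, 0, 0, 0, 0, 0, 0, 0, 0, 0, 0, 0, 0, 0, 0, 0, 0, 0, 0],
)

```text
time: 10.9
tool_pos: [0.3498, -0.3749, 0.4245]
tool_rot: [-3.137, -1.215, -0.191]
contact_force: [-0.3, -0.6, -0.6]
opening: 0.0218
grip_force: 40.0
```

```bash
python3 - <<'E'
from h import *
import pickle
t=cams.read_camera("top"); s=cams.read_camera("scene"); pickle.dump((t,s),open("f1.pkl","wb"))
o=np.zeros((600,800,3),np.uint8); 
o[:,:400]=cv2.resize(t["image"][110:260,300:400],(400,600),interpolation=2); o[:,400:]=cv2.resize(s["image"][160:310,280:380],(400,600),interpolation=2)
cv2.imwrite("pics/f1.png",o[:,:,::-1])
E
python3 go.py .4955 -.4035 .27 0
```

```text
lean 69.66994161221112 delta tool [-0.0935  0.0013  0.034 ]
```

View pics/f1.png

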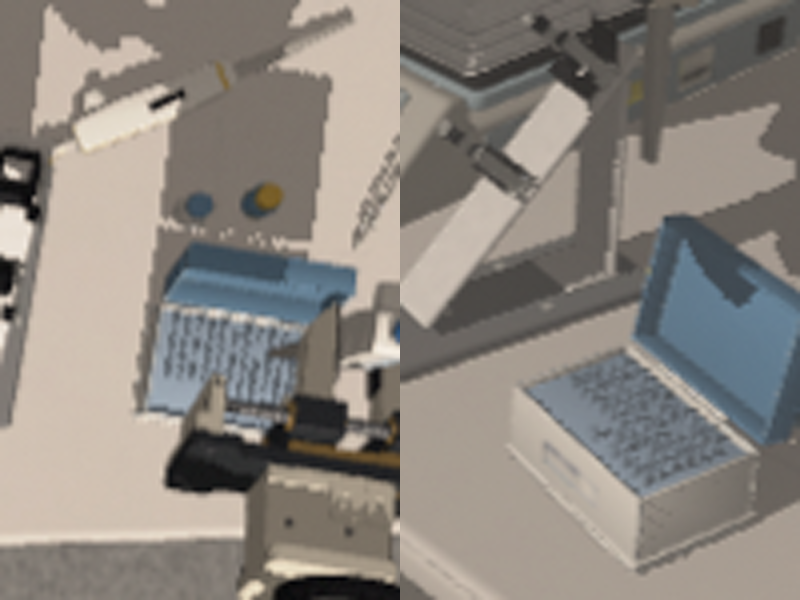

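The scene crop shows the pipette hanging plumb with its nozzle at about (655,160) in the crop, which is (344,200) in the full image. The lid is open and the stand is clear. I'll lower it now.

drive_effector(
  rows=[-3.4, 0.2, 1.24, 0, 0, 0, -3.4, 0.2, 1.24, 0, 0, 0, -3.4, 0.2, 1.24, 0, 0, 0, -3.4, 0.2, 1.24, 0, 0, 0, -3.4, 0.2, 1.24, 0, 0, 0, -3.4, 0.2, 1.24, 0, 0, 0],
)

```text
time: 11.5
tool_pos: [0.3482, -0.3805, 0.3154]
tool_rot: [-3.139, -1.216, -0.19]
contact_force: [-0.0, 0.3, -1.1]
opening: 0.0219
grip_force: 40.0
```

drive_effector(
  rows=[0, 0, 0, 0, 0, 0, 0, 0, 0, 0, 0, 0, 0, 0, 0, 0, 0, 0, 0, 0, 0, 0, 0, 0, 0, 0, 0, 0, 0, 0, 0, 0, 0, 0, 0, 0],
)

```text
time: 12.0
tool_pos: [0.3482, -0.3804, 0.3168]
tool_rot: [-3.14, -1.218, -0.189]
contact_force: [0.4, 1.2, -1.5]
opening: 0.0217
grip_force: 40.0
```

```bash
python3 go.py .4955 -.4085 .26 0
python3 - <<'E'
from h import *
s=cams.read_camera("scene"); 
cv2.imwrite("pics/f2.png",cv2.resize(s["image"][120:310,270:430],(640,760)[:0] or None,fx=3.1,fy=3.1,interpolation=2)[:,:,::-1])
k=3.1
for n,p in(("noz",(.4955,-.403,.103)),("tips",(.4955,-.4037,.053)),("noz+60",(.4955,-.403,.163))):
    u,v=proj(s,p); print(n,(u-270)*k,(v-120)*k)
E
```

```text
lean 69.77991649826028 delta tool [-0.0015  0.0002  0.0014]
noz 217.73691758074276 387.67206579466813
tips 213.99718994579956 444.8927190411335
noz+60 223.39799487212346 315.8450349458356
```

View pics/f2.png

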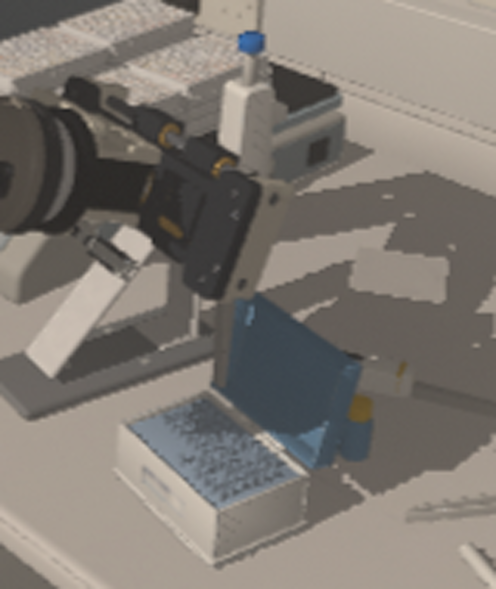

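The nozzle ends at about (218,388) in the crop, which matches the prediction of 50 mm above the middle of the tips. The pipette is plumb and the lid is open.

```bash
python3 -c "
from cell import robot, cams
print(robot.observe()['qvel'].round(4)); print(robot.hand_in())"
```

```text
[ 0.0007  0.0063  0.0035  0.0007 -0.0012 -0.0016]
the job is handed in; nothing more can be done
None
```

I handed the job in at about 12 s with the pipette out of the clips and held plumb, its nozzle about 50 mm above the middle of the tips; the lid was still open, but the hand-in returned no verdict.

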